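Scrape the brass offcuts off the engraving bed into the catch tray

TASK

Take the orange scraper block with the yellow grip from its blue pad and use it to wipe all five brass offcuts off the dark engraving bed, over its open end, into the white catch tray; do not touch the offcuts with the gripper or let any fall on the table. Then put the scraper back on the blue pad, standing upright on its sole and lined up with the pad, and let go. Leave the other things on the bench where they are.

Things in the scene. Friction and masses are not known exactly. Their poses are not given: they have to be found in the camera images.
- bed: Fixed engraving bed: grey block, dark steel top, 176 mm (its x) by 240 mm (its y), flat top 50 mm above its origin, which is the centre of its underside. Aluminium fences 8 mm thick, 10 mm high stand on the long edges (inner faces at x = -80, +80 mm) and on the end y = -120 mm (inner face at y = -112 mm). The end at y = +120 mm is open and meets the catch tray.
- tray: Fixed open white catch tray, 176 mm (its x) by 100 mm (its y), 40 mm high, walls and floor 4 mm; origin at the centre of its underside, axes parallel to the bed's. It stands 1 mm off the open end of the bed, its rim 10 mm lower than the bed's top.
- scraper: Loose scraper block, 0.13 to 0.25 kg: a 100 mm (its x) by 36 mm (its y) by 26 mm high orange block with a black rubber sole, with a yellow upright grip in the middle on top, 70 mm (x) by 26 mm (y), from 26 to 72 mm above the sole. Origin at the centre of the sole, z up.
- pad: Fixed flat blue parking pad for the scraper, 160 mm (its x) by 80 mm (its y), 6 mm thick; origin at the centre of its underside. It lies to the left or to the right of the bed. The scraper starts on it with its length roughly along the pad's length.
- chip0: Loose rectangular brass offcut, 27 x 18 x 7 mm, lying on the bed at the start; origin at the centre of its underside.
- chip1: Loose round brass offcut, 25 mm diameter, 7 mm thick, lying on the bed at the start; origin at the centre of its underside.
- chip2: Loose rectangular brass offcut, 27 x 18 x 7 mm, lying on the bed at the start; origin at the centre of its underside.
- chip3: Loose round brass offcut, 25 mm diameter, 7 mm thick, lying on the bed at the start; origin at the centre of its underside.
- chip4: Loose rectangular brass offcut, 27 x 18 x 7 mm, lying on the bed at the start; origin at the centre of its underside.
- mat: Fixed round pink mouse mat, 170 mm diameter, 4 mm thick, on the other side of the bed from the pad.
- mouse: Bystander: black computer mouse 104 x 58 x 34 mm on the mat. Origin at the centre of its underside.
- scanner: Bystander: grey and black hand scanner lying flat, about 165 x 72 x 40 mm. Origin at the centre of its underside.
- flask: Bystander: cream vacuum flask with a wooden lid, 70 mm diameter, 200 mm high, upright. Origin at the centre of its underside.
- pencase0: Bystander: black pen case 35 x 160 x 20 mm, to the right, nearer the robot than the bed. Origin at the centre of its underside.
- pencase1: Bystander: white pen case 35 x 160 x 20 mm, beyond the bed. Origin at the centre of its underside.
Not all that is in view belongs to the job. There is more than one size of the scraper; the job needs the smaller.

How it is judged (in metres and radians):
On the way, in this order (a step that is already met when the one before it is completed fails the run):
1. the scraper has been lifted off its pad (z of scraper in the frame of pad above 0.03 m), for 0.1 s.
2. all five offcuts lie in the catch tray (x of chip0 in the frame of tray between -0.088 and 0.088 m and y of chip0 in the frame of tray between -0.05 and 0.05 m and z of each of chip0, chip1, chip2, chip3, chip4 in the frame of tray below 0.04 m and x of chip1 in the frame of tray between -0.088 and 0.088 m and y of chip1 in the frame of tray between -0.05 and 0.05 m and x of chip2 in the frame of tray between -0.088 and 0.088 m and y of chip2 in the frame of tray between -0.05 and 0.05 m and x of chip3 in the frame of tray between -0.088 and 0.088 m and y of chip3 in the frame of tray between -0.05 and 0.05 m and x of chip4 in the frame of tray between -0.088 and 0.088 m and y of chip4 in the frame of tray between -0.05 and 0.05 m), for 0.2 s.
At the end, for the whole second after the job is handed in: All five offcuts lie at rest inside the catch tray, below its rim; the scraper stands still and upright (within 0.1 rad) with its sole on the blue pad, its centre within 35 mm along and 22 mm across of the pad's centre, its length within 0.25 rad of the pad's (all of step 2 and linear speed of each of chip0, chip1, chip2, chip3, chip4, scraper below 0.02 m/s and x of scraper in the frame of pad between -0.035 and 0.035 m and y of scraper in the frame of pad between -0.022 and 0.022 m and z of scraper in the frame of pad below 0.01 m and angle between scraper's own z axis and vertical below 0.1 rad and angle between the x axis of scraper and the x axis of pad, either way round below 0.25 rad); the robot touches nothing.
It fails at once if an offcut is touched by the gripper or the arm instead of the scraper (contact force between any of the fingers, the arm and chip0 above 0.5 N or contact force between any of the fingers, the arm and chip1 above 0.5 N or contact force between any of the fingers, the arm and chip2 above 0.5 N or contact force between any of the fingers, the arm and chip3 above 0.5 N or contact force between any of the fingers, the arm and chip4 above 0.5 N).
It fails at once if a bystander (mouse, scanner, flask, pen case) is moved by more than 20 mm (distance of any of mouse, scanner, flask, pencase0, pencase1 from where it was at the start of the episode above 0.02 m).
It fails at once if an offcut lies on the table (height (world z) of any of chip0, chip1, chip2, chip3, chip4 below 0.002 m).
It also fails if it takes over 62 s, if anything falls off the work surface, if the arm or the gripper's body presses on something with over 40 N, if the wrist force passes 120 N, or if a joint passes its speed limit or range.

ROBOT

A 6-joint arm with a two-finger parallel gripper is mounted at the origin on the work surface. World frame = base frame: x ahead of the robot, y to its left, z up, the work surface at z = 0. Lengths are in mm, angles in rad, forces in N, time in s.
With the tool pointing down it reaches from about 350 to 925 mm from the base axis. Payload 6.4 kg.
Tool frame: the origin (TCP) lies where the fingers leave the gripper's body, on its centre line; the fingertips stand 97 mm ahead of it and the grasp point (between the pads) lies env.tcp_to_grasp ahead of it (env.tcp_to_grasp is the distance from the TCP to the grasp point, in mm); z points along the fingers, x is the direction in which the jaws open and shut, and the axes are right-handed (so a half turn about z gives the same grasp; the last joint's range is limited). The gripper opens to 94 mm and grips with 3 to 60 N. Pads are 16 mm wide; open, the fingers measure 119 mm over their backs; the gripper's body (75 mm by 177 mm) begins 78 mm behind the grasp point.
Start: joints at [-1.521, 0.245, 1.558, -0, 1.339, -0.174], TCP at [144.263, -633.8, 302.655] pointing down, gripper open.
Joint ranges: [-3.13, 3.13], [-1.02, 2.26], [0.13, 2.54], [-0.95, 4.09], [0.21, 2.88], [-2.74, 2.74]. Speed limits (rad/s): [2.57, 2.57, 3.14, 3.14, 3.14, 3.14].

INTERFACE

Orientations are given as a 3x3 rotation matrix whose columns are the frame's x, y, z axes.
In Python, from workcell import env gives the robot as it stands.
- The arm moves only by the tool step_arm, never from a script. Its argument "steps" is a list of rows, each a list of 7 numbers: the shift along the tool's x, y, z in m, then the turn, a rotation vector about the tool's x, y, z in rad, then the finger opening in m, from 0 to 0.094. A call has 1 to 12 rows; each row shifts and turns the pose as measured when the row begins, along the tool's axes as they then stand; what a row does not reach is not made up. A row lasts 1/10 s, in which the tool goes at most 50 mm and 8.59 degrees, less where a joint would pass 70% of its speed; a pose out of reach is approached as far as the arm can. A call is refused whole if a number of a shift passes 0.05 or a number of a turn 0.15, either way. A call with a gripper value outside its range is refused whole. The fingers move at their own pace and stop on an object; the grip force is fixed at half the most. Time passes only in rows, so rows that do not move let the fingers close. It gives the time, the measured TCP pose, the force and the opening at its end, in the units of the state.
- env.sense(): the state, without advancing time (a new reading comes with each control period).
- env.grab_frame(name): name is "side" or "top"; returns a dict with "image" (480x640x3 uint8, red, green, blue), "vertical_fov" (degrees; the focal length in pixels is half the picture's height over the tangent of half this angle, whatever the lens; pixels are square), "cx", "cy" (the principal point, pixels), "origin" and "orientation" of the camera in the world. Camera axes: x right, y down, z forward; pixel columns grow to the right and rows downward; lengths in mm; the calibration is good to about 2 mm. A picture is of the moment at which its call begins. There is no depth.
- env.job_done(): hands the job in, once; it reports no verdict.
The state is a dict: "clock": time; "joint_positions": joint angles; "dq": joint speeds; "effort": joint torques, N m; "position": TCP position; "tcp_rot": TCP orientation; "ft_force": force on the tool from outside, world axes, zero at the start; "ft_torque": the same for the moment, N m; "gripper_width": finger opening in mm.
Only numpy, scipy, OpenCV 4.12 (cv2) and the standard library are available. Lean on these libraries where they do the work, as an engineer would, in place of code of your own. Each camera call takes 0.05 s, during which the arm holds its last target. There are 200 camera calls.

## Working session

There is one attempt and no reset: what is moved stays moved. The work goes in short steps, Python scripts to look and compute and a tool call to move; the robot and the scene stay as the last step left them, time stands still between calls to the robot, and variables do not carry over. Pictures are saved under pics/ and viewed, about 8 in all and at most 12, crops included, and the job is handed in when it is done.

Besides the shell and the picture viewer there is one more tool, called as name([rows], argument=value, ...), one row to a line, values as JSON. step_arm: Moves the arm, as the interface text tells. Its arguments: {"type":"object","properties":{"steps":{"type":"array","items":{"type":"array","items":{"type":"number"}}}},"required":["steps"]}

```bash
ls; mkdir -p pics
cat > h.py <<'E'
import numpy as np,cv2
from workcell import env
def cam(f):
    h=f["image"].shape[0]; F=h/2/np.tan(np.radians(f["vertical_fov"])/2)
    return F,f["cx"],f["cy"],np.array(f["origin"]),np.array(f["orientation"])
def ray(f,u,v):
    F,cx,cy,o,R=cam(f); return o,R@np.array([(u-cx)/F,(v-cy)/F,1])
def onz(f,u,v,z):
    o,d=ray(f,u,v); return o+d*(z-o[2])/d[2]
def proj(f,p):
    F,cx,cy,o,R=cam(f); q=R.T@(np.array(p)-o); return F*q[0]/q[2]+cx,F*q[1]/q[2]+cy
def tri(f,a,g,b):
    o1,d1=ray(f,*a);o2,d2=ray(g,*b);A=np.stack([d1,-d2],1)
    s=np.linalg.lstsq(A,o2-o1,rcond=None)[0];p=o1+s[0]*d1;q=o2+s[1]*d2
    return (p+q)/2,np.linalg.norm(p-q)
def save(f,n): cv2.imwrite("pics/"+n,f["image"][:,:,::-1])
E
python3 - <<'E'
from h import *
import pickle
for n in("side","top"):
    f=env.grab_frame(n);save(f,n+"0.png");pickle.dump(f,open(n+"0.pkl","wb"));print(n,cam(f))
print(env.tcp_to_grasp,env.sense())
E
```

```text
pics
side (np.float64(497.75923106656563), 320.97787733786856, 235.98127039589903, array([ 308.00058613, 1043.48576467,  870.97907663]), array([[-0.97280225, -0.14339757,  0.18191457],
       [-0.23154148,  0.62454493, -0.74587678],
       [-0.0066569 , -0.76771138, -0.64076121]]))
top (np.float64(539.2912846180857), 317.68314840953286, 237.13873423732778, array([ 379.4006783 ,   86.51870731, 1245.59173626]), array([[-5.68702958e-03, -9.94713112e-01,  1.02535270e-01],
       [-9.99983291e-01,  5.76341642e-03,  4.48736669e-04],
       [-1.03731771e-03, -1.02531005e-01, -9.94729268e-01]]))
78.39999999999999 {'clock': 0.1, 'joint_positions': array([-1.52111702e+00,  2.45737808e-01,  1.55887999e+00, -3.17758763e-05,
        1.33871754e+00, -1.74093200e-01]), 'dq': array([ 0.00061564, -0.00229365, -0.00390478, -0.00013597, -0.0010431 ,
        0.00145994]), 'effort': array([ 2.49470568e-04, -4.16913342e+01, -3.15525413e+01,  6.86174654e-02,
        3.10008007e-02, -6.01228089e-05]), 'position': array([ 144.22670575, -633.40985888,  301.66604368]), 'tcp_rot': array([[ 2.21916689e-01, -9.75065623e-01, -1.17425130e-04],
       [-9.75064110e-01, -2.21916554e-01,  1.73898997e-03],
       [-1.72168792e-03, -2.71413867e-04, -9.99998481e-01]]), 'ft_force': array([ 0.06450635, -0.4522693 ,  0.13991277]), 'ft_torque': array([ 0.00643363,  0.01485192, -0.02567886]), 'gripper_width': 93.74604737836727}
```

View pics/top0.png

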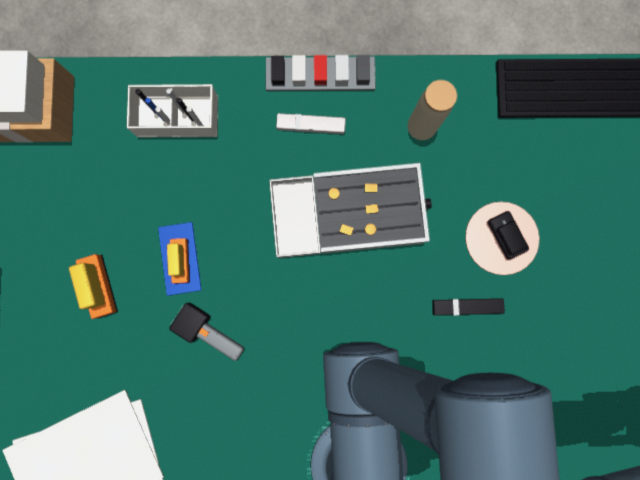

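View pics/side0.png

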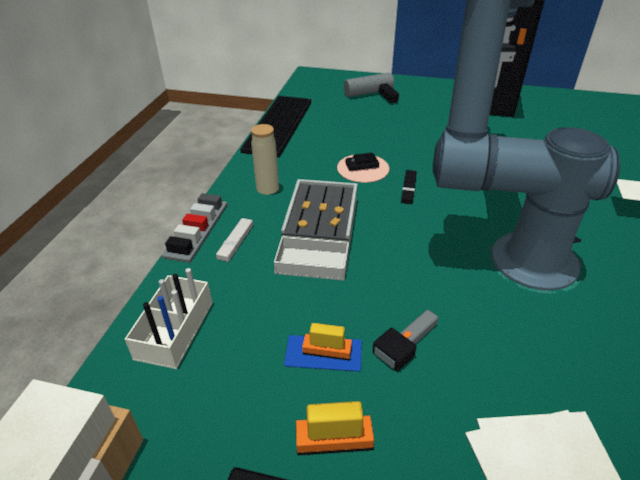

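Two things could be taken for the scraper: the small orange/yellow block on the blue pad (top 178,260; side 327,342), and a larger one off the pad (top 92,286; side 335,428). I choose the smaller one on the pad. The open end of the bed and the tray face left in the top view (+y), with the offcuts at about (334,193), (371,188), (372,209), (347,230) and (371,229). Next, close crops.

Run:
```python
import cv2,numpy as np
t=cv2.imread("pics/top0.png");s=cv2.imread("pics/side0.png")
a=cv2.resize(t[215:305,140:220],None,fx=5,fy=5,interpolation=2)   # 400x450
b=cv2.resize(s[315:375,280:370],None,fx=4.4,fy=4.4,interpolation=2)
c=np.zeros((450,800,3),np.uint8);c[:a.shape[0],:400]=a;c[:b.shape[0],400:400+b.shape[1]]=b[:,:400]
cv2.imwrite("pics/crop1.png",c)
cv2.imwrite("pics/crop2.png",cv2.resize(t[155:265,262:438],None,fx=4.5,fy=4.5,interpolation=2))
```

```text
(no output)
```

View pics/crop1.png

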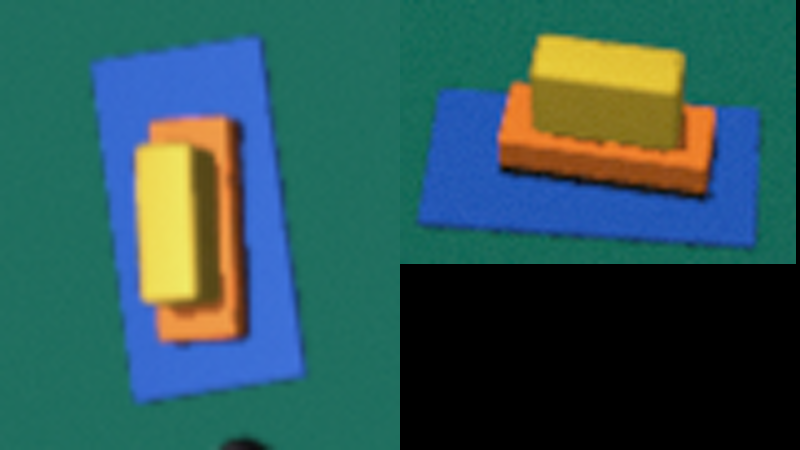

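View pics/crop2.png

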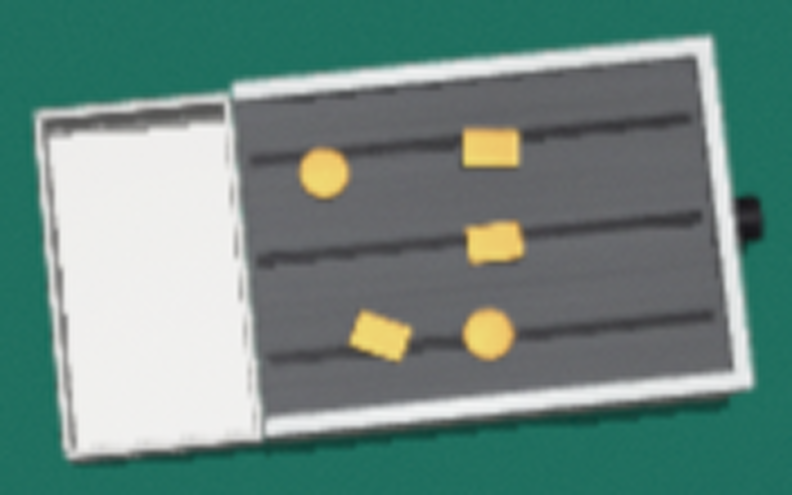

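```bash
cat > m1.py <<'E'
from h import *
import pickle
T=pickle.load(open("top0.pkl","rb"));S=pickle.load(open("side0.pkl","rb"))
c=lambda p,s,o:((p[0]+.5)/s-.5+o[0],(p[1]+.5)/s-.5+o[1])
A=[(137,145),(192,143),(195,300),(143,301)];B=[(131,72),(140,35),(283,52),(282,83)]
P=[]
for a,b in zip(A,B):
    p,e=tri(T,c(a,5,(140,215)),S,c(b,4.4,(280,315)));print("grip",p.round(1),round(e,1));P.append(p)
Q=[onz(T,*c(a,5,(140,215)),78) for a in A];m=np.mean(Q,0)
d=(Q[0]+Q[1]-Q[2]-Q[3]);print("grip z78 centre",m.round(1),"yaw",np.arctan2(d[1],d[0]),"len",np.linalg.norm(d)/2, "tri mean",np.mean(P,0).round(1))
def rect(name,pts,z,o,s):
    q=np.array([onz(T,*c(a,s,o),z) for a in pts]);print(name,q.mean(0).round(1),[np.linalg.norm(q[i]-q[i-1]).round(1) for i in range(4)],end=" ")
    r=cv2.minAreaRect(q[:,:2].astype(np.float32));print(q.round(0)[:,:2].tolist())
    return q
q=rect("pad",[(92,62),(262,38),(303,376),(137,402)],6,(140,215),5)
d=q[0]+q[1]-q[2]-q[3];print("pad yaw",np.arctan2(d[1],d[0]))
for a,b in zip([(92,62),(303,376)],[(19,222),(358,107)]):
    print("pad tri",*tri(T,c(a,5,(140,215)),S,c(b,4.4,(280,315))))
o=(262,155)
q=rect("bed",[(233,85),(712,37),(752,387),(262,437)],60,o,4.5)
bx=q[0]+q[1]-q[2]-q[3];by=q[0]+q[3]-q[1]-q[2];print("bed yaw from x,y",np.arctan2(bx[1],bx[0]),np.arctan2(-by[0],by[1]))
y=np.arctan2(-by[0],by[1]);R=np.array([[np.cos(y),-np.sin(y)],[np.sin(y),np.cos(y)]]);b0=q.mean(0)[:2]
t=rect("tray",[(36,112),(228,97),(262,440),(70,460)],40,o,4.5);print("tray in bed",((t[:,:2]-b0)@R).round(0).tolist())
for a in [(325,173),(491,148),(495,243),(381,336),(489,334)]:
    p=onz(T,*c(a,4.5,o),57)[:2];print("chip",p.round(0),((p-b0)@R).round(0))
E
python3 m1.py
```

```text
grip [487.5 415.5  75.3] 0.7
grip [488.7 392.   73.9] 0.2
grip [420.6 388.7  76.2] 0.9
grip [418.5 409.9  80.1] 2.4
grip z78 centre [453.9 401.1  78. ] yaw 0.050505026453035146 len 68.04316977330402 tri mean [453.8 401.5  76.4]
pad [460.1 406.    6. ] [np.float64(158.6), np.float64(79.3), np.float64(157.6), np.float64(76.6)] [[533.0, 457.0], [544.0, 378.0], [388.0, 357.0], [376.0, 432.0]]
pad yaw 0.14617833142341788
pad tri [532.90133142 457.55453001   3.08396727] 0.7683886003419105
pad tri [387.84476313 356.61573014   5.98645355] 0.49858474236556166
bed [568.6 -30.7  60. ] [np.float64(176.0), np.float64(239.8), np.float64(175.9), np.float64(241.7)] [[645.0, 96.0], [668.0, -143.0], [492.0, -158.0], [469.0, 82.0]]
bed yaw from x,y 0.0812873985078027 0.0959470727771943
tray [552.1 138.6  40. ] [np.float64(177.0), np.float64(97.3), np.float64(174.6), np.float64(96.1)] [[636.0, 196.0], [643.0, 99.0], [469.0, 82.0], [460.0, 178.0]]
tray in bed [[89.0, 219.0], [87.0, 121.0], [-88.0, 122.0], [-88.0, 218.0]]
chip [601.  50.] [40. 78.]
chip [613. -32.] [44. -6.]
chip [565. -33.] [-4. -2.]
chip [519.  24.] [-44.  59.]
chip [520. -30.] [-48.   6.]
```

The crops confirm it: the small scraper (top of grip at z≈76, against 78 expected) stands on the blue pad, and the five offcuts lie in the open part of the bed. The measured sizes agree with the given ones (pad 158x78, bed 176x240). Next, a small row planner.

```bash
cat > plan.py <<'E'
import sys,json
from h import *
# args: json list of waypoints [x,y,z,a,grip_m,nrows]; a=angle of tool x in world
s=env.sense();p=s["position"].copy();R=s["tcp_rot"].copy()
print("t",s["clock"],"p",p.round(1),"a",np.arctan2(R[1,0],R[0,0]).round(3),"w",round(s["gripper_width"],1),"F",s["ft_force"].round(1))
for x,y,z,a,g,n in json.loads(sys.argv[1]) if len(sys.argv)>1 else []:
    Rt=np.array([[np.cos(a),np.sin(a),0],[np.sin(a),-np.cos(a),0],[0,0,-1.]])
    r=[]
    for i in range(n):
        d=R.T@((np.array([x,y,z])-p)/(n-i)); w=cv2.Rodrigues(R.T@Rt)[0].ravel()/(n-i)
        r.append([*(d/1000).round(3).tolist(),*w.round(3).tolist(),g]); p=p+R@d;R=R@cv2.Rodrigues(w)[0]
    print(json.dumps(r))
E
python3 plan.py '[[480,-150,300,-1.4,0.094,12],[454,401,260,-1.52,0.094,12]]'
```

```text
t 0.1 p [ 144.2 -633.4  301.7] a -1.347 w 93.7 F [ 0.1 -0.5  0.1]
[[-0.033, -0.036, 0.0, -0.0, 0.0, 0.004, 0.094], [-0.033, -0.036, 0.0, -0.0, 0.0, 0.004, 0.094], [-0.033, -0.036, 0.0, -0.0, 0.0, 0.004, 0.094], [-0.034, -0.036, 0.0, -0.0, 0.0, 0.004, 0.094], [-0.034, -0.036, 0.0, -0.0, 0.0, 0.004, 0.094], [-0.034, -0.035, 0.0, -0.0, 0.0, 0.004, 0.094], [-0.034, -0.035, 0.0, -0.0, 0.0, 0.004, 0.094], [-0.034, -0.035, 0.0, -0.0, 0.0, 0.004, 0.094], [-0.034, -0.035, 0.0, -0.0, 0.0, 0.004, 0.094], [-0.034, -0.035, 0.0, -0.0, 0.0, 0.004, 0.094], [-0.035, -0.035, 0.0, -0.0, 0.0, 0.004, 0.094], [-0.035, -0.035, 0.0, -0.0, 0.0, 0.004, 0.094]]
[[-0.046, -0.006, 0.003, -0.0, 0.0, 0.01, 0.094], [-0.046, -0.005, 0.003, -0.0, 0.0, 0.01, 0.094], [-0.046, -0.005, 0.003, -0.0, 0.0, 0.01, 0.094], [-0.046, -0.004, 0.003, -0.0, 0.0, 0.01, 0.094], [-0.046, -0.004, 0.003, -0.0, 0.0, 0.01, 0.094], [-0.046, -0.003, 0.003, -0.0, 0.0, 0.01, 0.094], [-0.046, -0.003, 0.003, -0.0, 0.0, 0.01, 0.094], [-0.046, -0.002, 0.003, -0.0, 0.0, 0.01, 0.094], [-0.046, -0.002, 0.003, -0.0, 0.0, 0.01, 0.094], [-0.046, -0.002, 0.003, -0.0, 0.0, 0.01, 0.094], [-0.046, -0.001, 0.003, -0.0, 0.0, 0.01, 0.094], [-0.046, -0.001, 0.003, -0.0, 0.0, 0.01, 0.094]]
```

step_arm([
  [-0.033, -0.036, 0, 0, 0, 0.004, 0.094],
  [-0.033, -0.036, 0, 0, 0, 0.004, 0.094],
  [-0.033, -0.036, 0, 0, 0, 0.004, 0.094],
  [-0.034, -0.036, 0, 0, 0, 0.004, 0.094],
  [-0.034, -0.036, 0, 0, 0, 0.004, 0.094],
  [-0.034, -0.035, 0, 0, 0, 0.004, 0.094],
  [-0.034, -0.035, 0, 0, 0, 0.004, 0.094],
  [-0.034, -0.035, 0, 0, 0, 0.004, 0.094],
  [-0.034, -0.035, 0, 0, 0, 0.004, 0.094],
  [-0.034, -0.035, 0, 0, 0, 0.004, 0.094],
  [-0.035, -0.035, 0, 0, 0, 0.004, 0.094],
  [-0.035, -0.035, 0, 0, 0, 0.004, 0.094],
])

```text
clock: 1.3
position: [482.3, -142.0, 298.2]
tcp_rot: [[0.161, -0.987, -0.002], [-0.987, -0.161, 0.007], [-0.007, 0.0, -1.0]]
ft_force: [0.6, -0.0, 0.1]
gripper_width: 94.2
```

step_arm([
  [-0.046, -0.006, 0.003, 0, 0, 0.01, 0.094],
  [-0.046, -0.005, 0.003, 0, 0, 0.01, 0.094],
  [-0.046, -0.005, 0.003, 0, 0, 0.01, 0.094],
  [-0.046, -0.004, 0.003, 0, 0, 0.01, 0.094],
  [-0.046, -0.004, 0.003, 0, 0, 0.01, 0.094],
  [-0.046, -0.003, 0.003, 0, 0, 0.01, 0.094],
  [-0.046, -0.003, 0.003, 0, 0, 0.01, 0.094],
  [-0.046, -0.002, 0.003, 0, 0, 0.01, 0.094],
  [-0.046, -0.002, 0.003, 0, 0, 0.01, 0.094],
  [-0.046, -0.002, 0.003, 0, 0, 0.01, 0.094],
  [-0.046, -0.001, 0.003, 0, 0, 0.01, 0.094],
  [-0.046, -0.001, 0.003, 0, 0, 0.01, 0.094],
])

```text
clock: 2.5
position: [457.3, 434.7, 262.0]
tcp_rot: [[0.038, -0.999, -0.004], [-0.999, -0.038, 0.006], [-0.006, 0.003, -1.0]]
ft_force: [0.3, -0.9, 1.0]
gripper_width: 93.9
```

```bash
python3 plan.py '[[454,401,240,-1.52,0.094,6],[454,401,136,-1.52,0.094,6]]'
```

```text
t 2.5 p [457.3 434.7 262. ] a -1.533 w 93.9 F [ 0.3 -0.9  1. ]
[[0.006, 0.001, 0.004, 0.001, 0.001, -0.002, 0.094], [0.006, 0.001, 0.004, 0.001, 0.001, -0.002, 0.094], [0.006, 0.001, 0.004, 0.001, 0.001, -0.002, 0.094], [0.006, 0.001, 0.004, 0.001, 0.001, -0.002, 0.094], [0.006, 0.001, 0.004, 0.001, 0.001, -0.002, 0.094], [0.006, 0.001, 0.004, 0.001, 0.001, -0.002, 0.094]]
[[-0.0, 0.0, 0.017, 0.0, 0.0, 0.0, 0.094], [-0.0, 0.0, 0.017, 0.0, 0.0, 0.0, 0.094], [-0.0, 0.0, 0.017, 0.0, 0.0, 0.0, 0.094], [-0.0, 0.0, 0.017, 0.0, 0.0, 0.0, 0.094], [-0.0, 0.0, 0.017, 0.0, 0.0, 0.0, 0.094], [-0.0, 0.0, 0.017, 0.0, 0.0, 0.0, 0.094]]
```

step_arm([
  [0.016, 0.002, 0.01, 0.003, 0.003, -0.006, 0.094],
  [0.016, 0.002, 0.01, 0.003, 0.003, -0.006, 0.094],
  [0, 0, 0, 0, 0, 0, 0.094],
])

```text
clock: 2.8
position: [451.9, 408.2, 238.0]
tcp_rot: [[0.06, -0.998, -0.001], [-0.998, -0.06, -0.001], [0.001, 0.001, -1.0]]
ft_force: [0.0, -0.2, -0.6]
gripper_width: 94.5
```

```bash
python3 plan.py '[[454,401,150,-1.52,0.094,5]]'
python3 - <<'E'
from h import *
f=env.grab_frame("side");g=env.grab_frame("top")
a=cv2.resize(f["image"][240:380,260:400],None,fx=2.8,fy=2.8);b=cv2.resize(g["image"][200:320,120:260],None,fx=2.8,fy=2.8)
c=np.zeros((400,800,3),np.uint8);c[:a.shape[0],:a.shape[1]]=a;c[:b.shape[0],400:400+b.shape[1]]=b
cv2.imwrite("pics/c3.png",c[:,:,::-1])
E
```

```text
t 2.8 p [451.9 408.2 238. ] a -1.511 w 94.5 F [ 0.  -0.2 -0.6]
[[0.001, -0.0, 0.018, 0.0, -0.0, 0.002, 0.094], [0.001, -0.0, 0.018, 0.0, -0.0, 0.002, 0.094], [0.001, -0.0, 0.018, 0.0, -0.0, 0.002, 0.094], [0.001, -0.0, 0.018, 0.0, -0.0, 0.002, 0.094], [0.001, -0.0, 0.018, 0.0, -0.0, 0.002, 0.094]]
```

step_arm([
  [0.002, 0, 0.02, 0, 0, 0.002, 0.094],
  [0.002, -0.001, 0.02, 0, 0, 0.002, 0.094],
  [0.002, -0.001, 0.02, 0, 0, 0.002, 0.094],
  [0.001, 0, 0.02, 0, 0, 0.002, 0.094],
  [0, 0, 0.01, 0, 0, 0, 0.094],
  [0, 0, 0, 0, 0, 0, 0.094],
])

```text
clock: 3.5
position: [460.2, 404.9, 153.9]
tcp_rot: [[0.049, -0.999, 0.012], [-0.999, -0.048, 0.009], [-0.008, -0.013, -1.0]]
ft_force: [0.1, -0.4, 0.1]
gripper_width: 93.9
```

```bash
python3 plan.py '[[454,401,136,-1.52,0.094,2]]'
```

```text
t 3.5 p [460.2 404.9 153.9] a -1.522 w 93.9 F [ 0.1 -0.4  0.1]
[[0.002, 0.003, 0.009, -0.006, 0.004, -0.001, 0.094], [0.002, 0.003, 0.009, -0.006, 0.004, -0.001, 0.094]]
```

step_arm([
  [0.002, 0.003, 0.009, -0.006, 0.004, 0, 0.094],
  [0.002, 0.003, 0.009, -0.006, 0.004, 0, 0.094],
  [0, 0, 0, 0, 0, 0, 0.094],
])

```text
clock: 3.8
position: [455.4, 401.4, 137.3]
tcp_rot: [[0.048, -0.999, 0.003], [-0.999, -0.048, 0.002], [-0.002, -0.004, -1.0]]
ft_force: [-1.8, -0.8, 1.1]
gripper_width: 94.2
```

```bash
python3 plan.py '[[454,401,135,-1.52,0.094,2]]'
```

```text
t 3.8 p [455.4 401.4 137.3] a -1.522 w 94.2 F [-1.8 -0.8  1.1]
[[0.0, 0.001, 0.001, -0.002, 0.001, -0.001, 0.094], [0.0, 0.001, 0.001, -0.002, 0.001, -0.001, 0.094]]
```

Good; close, with a small tilt correction.

step_arm([
  [0, 0.001, 0.001, -0.003, 0.002, 0, 0.06],
  [0, 0, 0, 0, 0, 0, 0.02],
  [0, 0, 0, 0, 0, 0, 0.02],
  [0, 0, 0, 0, 0, 0, 0.02],
  [0, 0, 0, 0, 0, 0, 0.02],
  [0, 0, 0, 0, 0, 0, 0.02],
  [0, 0, 0, 0, 0, 0, 0.02],
  [0, 0, 0, 0, 0, 0, 0.02],
])

```text
clock: 4.6
position: [455.3, 402.1, 138.2]
tcp_rot: [[0.049, -0.999, 0.003], [-0.999, -0.048, 0.001], [-0.001, -0.003, -1.0]]
ft_force: [0.8, -0.4, 1.1]
gripper_width: 33.4
```

```bash
python3 plan.py '[[454,401,215,-1.52,0.02,6]]'
python3 - <<'E'
from h import *
print(env.sense()["tcp_rot"].round(3))
E
```

```text
t 4.6 p [455.3 402.1 138.2] a -1.522 w 33.4 F [ 0.8 -0.4  1.1]
[[0.0, 0.0, -0.013, -0.001, 0.0, -0.0, 0.02], [0.0, 0.0, -0.013, -0.001, 0.0, -0.0, 0.02], [0.0, 0.0, -0.013, -0.001, 0.0, -0.0, 0.02], [0.0, 0.0, -0.013, -0.001, 0.0, -0.0, 0.02], [0.0, 0.0, -0.013, -0.001, 0.0, -0.0, 0.02], [0.0, 0.0, -0.013, -0.001, 0.0, -0.0, 0.02]]
[[ 0.049 -0.999  0.003]
 [-0.999 -0.048  0.001]
 [-0.001 -0.003 -1.   ]]
```

step_arm([
  [0, 0, 0, 0, 0, 0, 0.02],
  [0, 0, 0, 0, 0, 0, 0.02],
  [0, 0, 0, 0, 0, 0, 0.02],
  [0, 0, 0, -0.002, 0.001, 0, 0.02],
])

```text
clock: 5.0
position: [455.4, 402.2, 138.3]
tcp_rot: [[0.049, -0.999, 0.002], [-0.999, -0.049, 0.001], [-0.0, -0.002, -1.0]]
ft_force: [0.8, -0.2, -0.6]
gripper_width: 25.5
```

step_arm([
  [0, 0, -0.015, 0, 0, 0, 0.02],
  [0, 0, -0.015, 0, 0, 0, 0.02],
  [0, 0, -0.02, 0, 0, 0, 0.02],
  [0, 0, -0.02, 0, 0, 0, 0.02],
  [0, 0, -0.015, 0, 0, 0, 0.02],
  [0, 0, 0, 0, 0, 0, 0.02],
])

```text
clock: 5.6
position: [454.7, 401.9, 230.4]
tcp_rot: [[0.049, -0.999, 0.001], [-0.999, -0.049, 0.0], [-0.0, -0.001, -1.0]]
ft_force: [1.0, -0.3, -2.0]
gripper_width: 25.6
```

```bash
python3 plan.py
python3 - <<'E'
from h import *
import pickle
f=env.grab_frame("side");g=env.grab_frame("top");pickle.dump((f,g),open("held.pkl","wb"))
a=cv2.resize(f["image"][240:380,260:400],None,fx=2.8,fy=2.8,interpolation=2);b=cv2.resize(g["image"][200:320,120:260],None,fx=2.8,fy=2.8,interpolation=2)
c=np.zeros((400,800,3),np.uint8);c[:a.shape[0],:a.shape[1]]=a;c[:b.shape[0],400:400+b.shape[1]]=b
cv2.imwrite("pics/c4.png",c[:,:,::-1])
E
```

```text
t 5.6 p [454.7 401.9 230.4] a -1.522 w 25.6 F [ 1.  -0.3 -2. ]
```

View pics/c4.png

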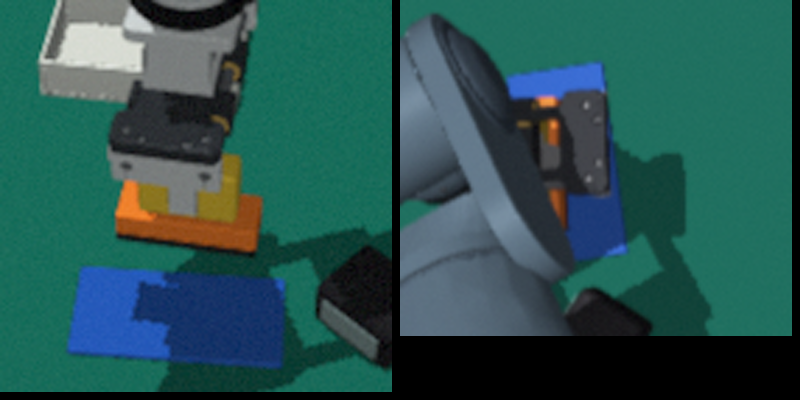

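Scraper is held upright (opening 25.5 mm); the pad is clear below it. Now over to the bed.

```bash
cat > bed.py <<'E'
import sys,json,subprocess
import numpy as np
# waypoints in bed coords [bx,by,z,yawoff,g,n]
c,s=np.cos(.092),np.sin(.092);w=[]
for x,y,z,a,g,n in json.loads(sys.argv[1]): w.append([568.6+c*x-s*y,-30.7+s*x+c*y,z,.092-np.pi/2+a,g,n])
from h import env
p=env.sense()["position"]-[568.6,-30.7,0];print("in bed",round(c*p[0]+s*p[1],1),round(c*p[1]-s*p[0],1))
print(subprocess.run(["python3","plan.py",json.dumps(w)],capture_output=True,text=True).stdout)
E
python3 bed.py '[[26,-50,230,0,0.02,12]]'
```

```text
in bed -74.7 440.7
t 5.7 p [453.8 401.2 227.6] a -1.522 w 25.5 F [-0.3 -0.3 -2.3]
[[0.04, -0.01, -0.0, 0.0, -0.0, -0.004, 0.02], [0.041, -0.01, -0.0, 0.0, -0.0, -0.004, 0.02], [0.041, -0.01, -0.0, 0.0, -0.0, -0.004, 0.02], [0.041, -0.01, -0.0, 0.0, -0.0, -0.004, 0.02], [0.041, -0.01, -0.0, 0.0, -0.0, -0.004, 0.02], [0.041, -0.009, -0.0, 0.0, -0.0, -0.004, 0.02], [0.041, -0.009, -0.0, 0.0, -0.0, -0.004, 0.02], [0.041, -0.009, -0.0, 0.0, -0.0, -0.004, 0.02], [0.041, -0.009, -0.0, 0.0, -0.0, -0.004, 0.02], [0.041, -0.009, -0.0, 0.0, -0.0, -0.004, 0.02], [0.041, -0.009, -0.0, 0.0, -0.0, -0.004, 0.02], [0.041, -0.009, -0.0, 0.0, -0.0, -0.004, 0.02]]
```

step_arm([
  [0.03, -0.007, 0, 0, 0, -0.004, 0.02],
  [0.04, -0.01, 0, 0, 0, -0.004, 0.02],
  [0.041, -0.01, 0, 0, 0, -0.004, 0.02],
  [0.041, -0.01, 0, 0, 0, -0.004, 0.02],
  [0.041, -0.01, 0, 0, 0, -0.004, 0.02],
  [0.041, -0.009, 0, 0, 0, -0.004, 0.02],
  [0.041, -0.009, 0, 0, 0, -0.004, 0.02],
  [0.041, -0.009, 0, 0, 0, -0.004, 0.02],
  [0.041, -0.009, 0, 0, 0, -0.004, 0.02],
  [0.04, -0.009, 0, 0, 0, -0.004, 0.02],
  [0.03, -0.006, 0, 0, 0, 0, 0.02],
  [0.015, -0.003, 0, 0, 0, 0, 0.02],
])

```text
clock: 6.9
position: [581.9, -47.7, 210.9]
tcp_rot: [[0.096, -0.995, -0.03], [-0.995, -0.096, -0.003], [-0.0, 0.03, -1.0]]
ft_force: [-0.6, 0.6, -2.2]
gripper_width: 25.5
```

step_arm([
  [0, 0, 0, 0, 0, 0, 0.02],
])

```text
clock: 7.0
position: [581.7, -49.0, 209.9]
tcp_rot: [[0.093, -0.995, -0.032], [-0.996, -0.093, -0.002], [-0.001, 0.032, -0.999]]
ft_force: [0.3, 0.6, -2.9]
gripper_width: 25.5
```

```bash
python3 bed.py '[[26,-55,205,0,0.02,3]]'
```

```text
in bed 11.4 -19.5
t 7.0 p [581.7 -49.  209.9] a -1.478 w 25.5 F [ 0.3  0.6 -2.9]
[[0.012, -0.005, 0.001, 0.011, 0.0, 0.0, 0.02], [0.012, -0.005, 0.002, 0.011, 0.0, 0.0, 0.02], [0.012, -0.005, 0.002, 0.011, 0.0, 0.0, 0.02]]
```

step_arm([
  [0.014, -0.006, 0.001, 0.011, 0, 0, 0.02],
  [0.014, -0.006, 0.001, 0.011, 0, 0, 0.02],
  [0.01, -0.004, 0, 0.009, 0, 0, 0.02],
  [0, 0, 0, 0, 0, 0, 0.02],
])

```text
clock: 7.4
position: [601.7, -84.4, 205.6]
tcp_rot: [[0.097, -0.995, -0.001], [-0.995, -0.097, 0.003], [-0.003, 0.001, -1.0]]
ft_force: [-0.2, 0.2, -2.0]
gripper_width: 25.6
```

```bash
python3 bed.py '[[26,-55,185,0,0.02,2]]'
```

```text
in bed 28.0 -56.5
t 7.4 p [601.7 -84.4 205.6] a -1.474 w 25.6 F [-0.2  0.2 -2. ]
[[-0.001, 0.001, 0.01, 0.0, 0.001, 0.003, 0.02], [-0.001, 0.001, 0.01, 0.0, 0.001, 0.003, 0.02]]
```

Lower to about 1–2 mm above the bed; then look.

step_arm([
  [-0.001, 0.001, 0.01, 0, 0.001, 0.003, 0.02],
  [-0.001, 0.001, 0.01, 0, 0.001, 0.003, 0.02],
  [0, 0, 0, 0, 0, 0, 0.02],
])

```text
clock: 7.7
position: [599.0, -81.3, 183.7]
tcp_rot: [[0.092, -0.996, -0.002], [-0.996, -0.092, 0.001], [-0.001, 0.001, -1.0]]
ft_force: [0.3, 1.6, -2.4]
gripper_width: 25.6
```

```bash
python3 bed.py '[[26,122,184,0,0.02,14]]'
python3 - <<'E'
from h import *
f=env.grab_frame("side")
cv2.imwrite("pics/c5.png",cv2.resize(f["image"][130:290,250:390],None,fx=3.7,fy=3.7,interpolation=2)[:,:,::-1])
E
```

```text
in bed 25.6 -53.2
t 7.7 p [599.  -81.3 183.7] a -1.479 w 25.6 F [ 0.3  1.6 -2.4]
[[-0.013, -0.0, -0.0, 0.0, 0.0, -0.0, 0.02], [-0.013, -0.0, -0.0, 0.0, 0.0, -0.0, 0.02], [-0.013, -0.0, -0.0, 0.0, 0.0, -0.0, 0.02], [-0.013, -0.0, -0.0, 0.0, 0.0, -0.0, 0.02], [-0.013, -0.0, -0.0, 0.0, 0.0, -0.0, 0.02], [-0.013, -0.0, -0.0, 0.0, 0.0, -0.0, 0.02], [-0.013, -0.0, -0.0, 0.0, 0.0, -0.0, 0.02], [-0.013, -0.0, -0.0, 0.0, 0.0, -0.0, 0.02], [-0.013, -0.0, -0.0, 0.0, 0.0, -0.0, 0.02], [-0.013, -0.0, -0.0, 0.0, 0.0, -0.0, 0.02], [-0.013, -0.0, -0.0, 0.0, 0.0, -0.0, 0.02], [-0.013, -0.0, -0.0, 0.0, 0.0, -0.0, 0.02], [-0.013, -0.0, -0.0, 0.0, 0.0, -0.0, 0.02], [-0.013, -0.0, -0.0, 0.0, 0.0, -0.0, 0.02]]
```

View pics/c5.png

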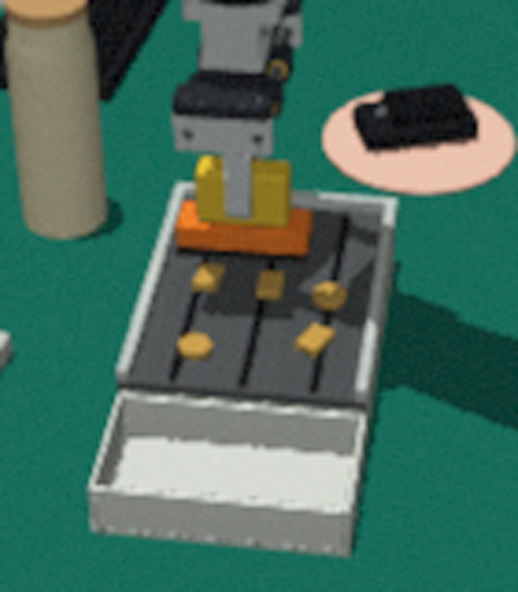

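The scraper sits on the bed behind the offcuts, inside the fence. First stroke, in segments.

step_arm([
  [-0.01, 0, 0, 0, 0, 0, 0.02],
  [-0.012, 0, 0, 0, 0, 0, 0.02],
  [-0.012, 0, 0, 0, 0, 0, 0.02],
  [-0.012, 0, 0, 0, 0, 0, 0.02],
  [-0.012, 0, 0, 0, 0, 0, 0.02],
])

```text
clock: 8.25
position: [593.8, -18.9, 185.3]
tcp_rot: [[0.092, -0.996, 0.001], [-0.996, -0.092, 0.001], [-0.001, -0.001, -1.0]]
ft_force: [0.1, -1.0, -2.3]
gripper_width: 25.9
```

```bash
python3 bed.py '[[26,65,184,0,0.02,5]]'
```

```text
in bed 26.1 9.4
t 8.25 p [593.8 -18.9 185.3] a -1.479 w 25.9 F [ 0.1 -1.  -2.3]
[[-0.011, 0.0, 0.0, -0.0, 0.0, -0.0, 0.02], [-0.011, 0.0, 0.0, -0.0, 0.0, -0.0, 0.02], [-0.011, 0.0, 0.0, -0.0, 0.0, -0.0, 0.02], [-0.011, 0.0, 0.0, -0.0, 0.0, -0.0, 0.02], [-0.011, 0.0, 0.0, -0.0, 0.0, -0.0, 0.02]]
```

step_arm([
  [-0.011, 0, 0.001, 0, 0, 0, 0.02],
  [-0.012, 0, 0, 0, 0, 0, 0.02],
  [-0.012, 0, 0, 0, 0, 0, 0.02],
  [-0.012, 0, 0, 0, 0, 0, 0.02],
  [-0.01, 0, 0, 0, 0, 0, 0.02],
])

```text
clock: 8.75
position: [587.9, 43.9, 184.6]
tcp_rot: [[0.093, -0.996, 0.001], [-0.996, -0.093, 0.0], [-0.0, -0.002, -1.0]]
ft_force: [1.0, -0.4, -1.8]
gripper_width: 25.8
```

```bash
python3 bed.py '[[26,122,184,0,0.02,5]]'
```

```text
in bed 26.1 72.5
t 8.75 p [587.9  43.9 184.6] a -1.477 w 25.8 F [ 1.  -0.4 -1.8]
[[-0.01, 0.0, 0.0, -0.0, 0.0, 0.0, 0.02], [-0.01, 0.0, 0.0, -0.0, 0.0, 0.0, 0.02], [-0.01, 0.0, 0.0, -0.0, 0.0, 0.0, 0.02], [-0.01, 0.0, 0.0, -0.0, 0.0, 0.0, 0.02], [-0.01, 0.0, 0.0, -0.0, 0.0, 0.0, 0.02]]
```

step_arm([
  [-0.01, 0, 0, 0, 0, 0, 0.02],
  [-0.01, 0, 0, 0, 0, 0, 0.02],
  [-0.009, 0, 0, 0, 0, 0, 0.02],
  [-0.009, 0, 0, 0, 0, 0, 0.02],
  [-0.008, 0, 0, 0, 0, 0, 0.02],
  [-0.007, 0, 0, 0, 0, 0, 0.02],
])

```text
clock: 9.35
position: [582.4, 101.8, 184.6]
tcp_rot: [[0.093, -0.996, 0.001], [-0.996, -0.093, 0.001], [-0.001, -0.001, -1.0]]
ft_force: [0.4, 0.4, -1.8]
gripper_width: 25.8
```

```bash
python3 bed.py '[[26,122,230,0,0.02,3],[-27,-20,230,0,0.02,6]]'
python3 - <<'E'
from h import *
f=env.grab_frame("side")
cv2.imwrite("pics/c6.png",cv2.resize(f["image"][130:290,250:390],None,fx=3.7,fy=3.7,interpolation=2)[:,:,::-1])
E
```

```text
in bed 25.9 130.7
t 9.35 p [582.4 101.8 184.6] a -1.477 w 25.8 F [ 0.4  0.4 -1.8]
[[0.003, -0.0, -0.015, -0.0, 0.0, 0.001, 0.02], [0.003, -0.0, -0.015, -0.0, 0.0, 0.001, 0.02], [0.003, -0.0, -0.015, -0.0, 0.0, 0.001, 0.02]]
[[0.024, 0.009, -0.0, 0.0, 0.0, 0.0, 0.02], [0.024, 0.009, -0.0, 0.0, 0.0, 0.0, 0.02], [0.024, 0.009, -0.0, 0.0, 0.0, 0.0, 0.02], [0.024, 0.009, -0.0, 0.0, 0.0, 0.0, 0.02], [0.024, 0.009, -0.0, 0.0, 0.0, 0.0, 0.02], [0.024, 0.009, -0.0, 0.0, 0.0, 0.0, 0.02]]
```

View pics/c6.png

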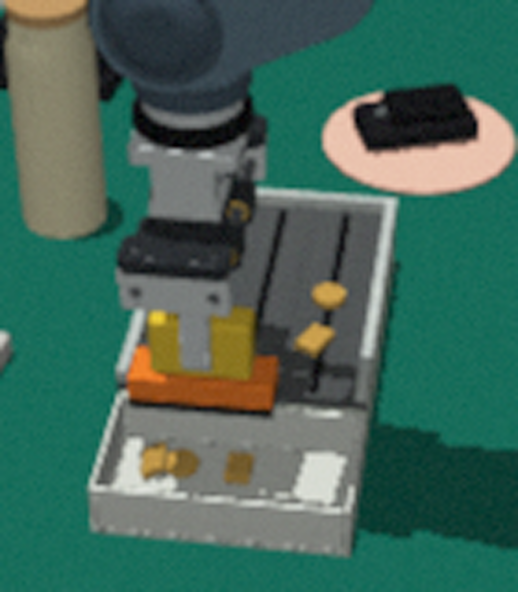

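Three offcuts are in the tray, and two remain on the right (-x) side. Lift and go back for the second stroke.

step_arm([
  [0, 0, -0.015, 0, 0, 0, 0.02],
  [0, 0, -0.015, 0, 0, 0, 0.02],
  [0.015, 0.005, -0.012, 0, 0, 0, 0.02],
  [0.025, 0.009, 0, 0, 0, 0, 0.02],
  [0.025, 0.009, 0, 0, 0, 0, 0.02],
  [0.025, 0.009, 0, 0, 0, 0, 0.02],
  [0.025, 0.009, 0, 0, 0, 0, 0.02],
  [0.025, 0.009, 0, 0, 0, 0, 0.02],
  [0.02, 0.005, 0, 0, 0, 0, 0.02],
  [0, 0, 0, 0, 0, 0, 0.02],
])

```text
clock: 10.4
position: [541.8, -76.7, 242.6]
tcp_rot: [[0.091, -0.996, 0.016], [-0.996, -0.091, -0.006], [0.008, -0.016, -1.0]]
ft_force: [-0.2, -0.1, -1.8]
gripper_width: 25.4
```

```bash
python3 bed.py '[[-27,-45,215,0,0.02,2]]'
```

```text
in bed -30.9 -43.3
t 10.4 p [541.8 -76.7 242.6] a -1.48 w 25.4 F [-0.2 -0.1 -1.8]
[[0.001, -0.002, 0.014, -0.008, -0.004, -0.001, 0.02], [0.001, -0.002, 0.014, -0.008, -0.004, -0.001, 0.02]]
```

step_arm([
  [0.001, -0.002, 0.014, -0.008, -0.004, 0, 0.02],
  [0.001, -0.002, 0.014, -0.008, -0.004, 0, 0.02],
  [0, 0, 0.012, 0, 0, 0, 0.02],
  [0, 0, 0, 0, 0, 0, 0.02],
])

```text
clock: 10.8
position: [546.5, -78.6, 200.6]
tcp_rot: [[0.09, -0.996, -0.0], [-0.996, -0.09, 0.001], [-0.001, 0.0, -1.0]]
ft_force: [0.2, -0.9, -2.1]
gripper_width: 25.9
```

```bash
python3 bed.py '[[-26,-42,184,0,0.02,2]]'
```

```text
in bed -26.4 -45.7
t 10.8 p [546.5 -78.6 200.6] a -1.481 w 25.9 F [ 0.2 -0.9 -2.1]
[[-0.002, -0.0, 0.008, 0.0, 0.0, -0.001, 0.02], [-0.002, -0.0, 0.008, 0.0, 0.0, -0.001, 0.02]]
```

step_arm([
  [0, 0, 0.008, 0, 0, 0, 0.02],
  [0, 0, 0.008, 0, 0, 0, 0.02],
  [0, 0, 0, 0, 0, 0, 0.02],
])

```text
clock: 11.1
position: [546.7, -77.3, 182.5]
tcp_rot: [[0.092, -0.996, -0.001], [-0.996, -0.092, 0.001], [-0.001, 0.001, -1.0]]
ft_force: [0.6, 0.5, -1.8]
gripper_width: 26.2
```

```bash
python3 bed.py '[[-26,20,184,0,0.02,5]]'
```

```text
in bed -26.1 -44.3
t 11.1 p [546.7 -77.3 182.5] a -1.478 w 26.2 F [ 0.6  0.5 -1.8]
[[-0.013, -0.0, -0.0, 0.0, 0.0, 0.0, 0.02], [-0.013, -0.0, -0.0, 0.0, 0.0, 0.0, 0.02], [-0.013, -0.0, -0.0, 0.0, 0.0, 0.0, 0.02], [-0.013, -0.0, -0.0, 0.0, 0.0, 0.0, 0.02], [-0.013, -0.0, -0.0, 0.0, 0.0, 0.0, 0.02]]
```

step_arm([
  [-0.01, 0, -0.001, 0, 0, 0, 0.02],
  [-0.012, 0, 0, 0, 0, 0, 0.02],
  [-0.012, 0, 0, 0, 0, 0, 0.02],
  [-0.012, 0, 0, 0, 0, 0, 0.02],
  [-0.012, 0, 0, 0, 0, 0, 0.02],
])

```text
clock: 11.6
position: [541.2, -15.2, 184.4]
tcp_rot: [[0.092, -0.996, -0.0], [-0.996, -0.092, 0.001], [-0.001, -0.0, -1.0]]
ft_force: [0.2, -0.0, -2.2]
gripper_width: 26.1
```

```bash
python3 bed.py '[[-26,75,184,0,0.02,5]]'
```

```text
in bed -25.9 18.0
t 11.6 p [541.2 -15.2 184.4] a -1.479 w 26.1 F [ 0.2 -0.  -2.2]
[[-0.011, 0.0, 0.0, -0.0, 0.0, -0.0, 0.02], [-0.011, 0.0, 0.0, -0.0, 0.0, -0.0, 0.02], [-0.011, 0.0, 0.0, -0.0, 0.0, -0.0, 0.02], [-0.011, 0.0, 0.0, -0.0, 0.0, -0.0, 0.02], [-0.011, 0.0, 0.0, -0.0, 0.0, -0.0, 0.02]]
```

step_arm([
  [-0.011, 0, 0, 0, 0, 0, 0.02],
  [-0.011, 0, 0, 0, 0, 0, 0.02],
  [-0.011, 0, 0, 0, 0, 0, 0.02],
  [-0.011, 0, 0, 0, 0, 0, 0.02],
  [-0.01, 0, 0, 0, 0, 0, 0.02],
])

```text
clock: 12.1
position: [535.5, 44.4, 184.8]
tcp_rot: [[0.093, -0.996, 0.0], [-0.996, -0.093, 0.001], [-0.001, -0.001, -1.0]]
ft_force: [-0.1, -0.8, -2.7]
gripper_width: 26.0
```

```bash
python3 bed.py '[[-26,130,184,0,0.02,5]]'
```

```text
in bed -26.1 77.9
t 12.1 p [535.5  44.4 184.8] a -1.477 w 26.0 F [-0.1 -0.8 -2.7]
[[-0.01, -0.0, 0.0, -0.0, 0.0, 0.0, 0.02], [-0.01, -0.0, 0.0, -0.0, 0.0, 0.0, 0.02], [-0.01, -0.0, 0.0, -0.0, 0.0, 0.0, 0.02], [-0.01, -0.0, 0.0, -0.0, 0.0, 0.0, 0.02], [-0.01, -0.0, 0.0, -0.0, 0.0, 0.0, 0.02]]
```

step_arm([
  [-0.01, 0, 0, 0, 0, 0, 0.02],
  [-0.01, 0, 0, 0, 0, 0, 0.02],
  [-0.009, 0, 0, 0, 0, 0, 0.02],
  [-0.009, 0, 0, 0, 0, 0, 0.02],
  [-0.008, 0, 0, 0, 0, 0, 0.02],
  [-0.003, 0, 0, 0, 0, 0, 0.02],
])

```text
clock: 12.7
position: [530.4, 98.4, 184.8]
tcp_rot: [[0.094, -0.996, 0.0], [-0.996, -0.094, 0.001], [-0.001, -0.0, -1.0]]
ft_force: [-0.0, -0.1, -1.2]
gripper_width: 25.8
```

step_arm([
  [0, 0, -0.015, 0, 0, 0, 0.02],
  [0, 0, -0.015, 0, 0, 0, 0.02],
  [0, 0, -0.015, 0, 0, 0, 0.02],
  [0, 0, 0, 0, 0, 0, 0.02],
])

```text
clock: 13.1
position: [530.8, 98.4, 234.0]
tcp_rot: [[0.094, -0.996, 0.001], [-0.996, -0.094, 0.001], [-0.001, -0.001, -1.0]]
ft_force: [0.7, -0.4, -1.0]
gripper_width: 25.6
```

```bash
python3 plan.py '[[460,406,225,-1.425,0.02,9]]'
python3 - <<'E'
from h import *
f=env.grab_frame("side")
cv2.imwrite("pics/c7.png",cv2.resize(f["image"][130:290,250:390],None,fx=3.7,fy=3.7,interpolation=2)[:,:,::-1])
E
```

```text
t 13.1 p [530.8  98.4 234. ] a -1.477 w 25.6 F [ 0.7 -0.4 -1. ]
[[-0.035, 0.005, 0.001, -0.0, 0.0, -0.006, 0.02], [-0.035, 0.004, 0.001, -0.0, 0.0, -0.006, 0.02], [-0.035, 0.004, 0.001, -0.0, 0.0, -0.006, 0.02], [-0.035, 0.004, 0.001, -0.0, 0.0, -0.006, 0.02], [-0.035, 0.004, 0.001, -0.0, 0.0, -0.006, 0.02], [-0.035, 0.004, 0.001, -0.0, 0.0, -0.006, 0.02], [-0.035, 0.003, 0.001, -0.0, 0.0, -0.006, 0.02], [-0.035, 0.003, 0.001, -0.0, 0.0, -0.006, 0.02], [-0.035, 0.003, 0.001, -0.0, 0.0, -0.006, 0.02]]
```

View pics/c7.png

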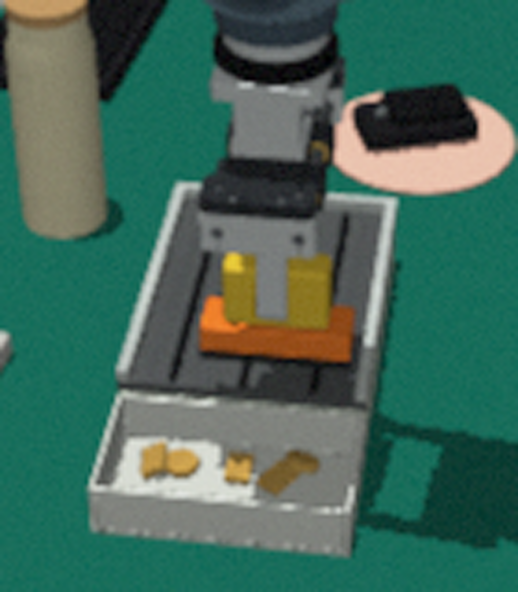

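All five offcuts are in the tray. Returning to the pad.

step_arm([
  [-0.025, 0.003, 0, 0, 0, -0.006, 0.02],
  [-0.034, 0.004, 0, 0, 0, -0.006, 0.02],
  [-0.034, 0.004, 0, 0, 0, -0.006, 0.02],
  [-0.034, 0.004, 0, 0, 0, -0.006, 0.02],
  [-0.034, 0.004, 0, 0, 0, -0.006, 0.02],
  [-0.034, 0.004, 0, 0, 0, -0.006, 0.02],
  [-0.034, 0.003, 0, 0, 0, -0.006, 0.02],
  [-0.025, 0.003, 0, 0, 0, -0.006, 0.02],
  [-0.012, 0.003, 0, 0, 0, -0.004, 0.02],
  [0, 0, 0, 0, 0, 0, 0.02],
])

```text
clock: 14.15
position: [464.6, 364.8, 227.8]
tcp_rot: [[0.141, -0.99, -0.008], [-0.99, -0.141, -0.004], [0.002, 0.008, -1.0]]
ft_force: [-0.4, -0.0, -1.8]
gripper_width: 25.9
```

```bash
python3 plan.py '[[461,407,200,-1.425,0.02,3]]'
```

```text
t 14.15 p [464.6 364.8 227.8] a -1.43 w 25.9 F [-0.4 -0.  -1.8]
[[-0.014, -0.001, 0.009, 0.003, -0.001, -0.002, 0.02], [-0.014, -0.001, 0.009, 0.003, -0.001, -0.002, 0.02], [-0.014, -0.001, 0.009, 0.003, -0.001, -0.002, 0.02]]
```

step_arm([
  [-0.013, -0.001, 0.009, 0.003, -0.001, -0.002, 0.02],
  [-0.014, -0.001, 0.009, 0.003, -0.001, -0.002, 0.02],
  [-0.01, -0.001, 0.009, 0.003, -0.001, -0.002, 0.02],
  [0, 0, 0.01, 0, 0, 0, 0.02],
  [0, 0, 0.01, 0, 0, 0, 0.02],
  [0, 0, 0, 0, 0, 0, 0.02],
])

```text
clock: 14.75
position: [462.7, 401.3, 174.3]
tcp_rot: [[0.143, -0.99, -0.001], [-0.99, -0.143, -0.002], [0.002, 0.002, -1.0]]
ft_force: [-0.7, 0.0, -3.2]
gripper_width: 25.8
```

```bash
python3 plan.py '[[461,407,139.5,-1.425,0.02,4]]'
```

```text
t 14.75 p [462.7 401.3 174.3] a -1.427 w 25.8 F [-0.7  0.  -3.2]
[[-0.001, 0.0, 0.009, 0.0, -0.0, -0.001, 0.02], [-0.001, 0.0, 0.009, 0.0, -0.0, -0.001, 0.02], [-0.001, 0.0, 0.009, 0.0, -0.0, -0.001, 0.02], [-0.001, 0.0, 0.009, 0.0, -0.0, -0.001, 0.02]]
```

step_arm([
  [-0.002, 0, 0.009, 0, 0, 0, 0.02],
  [-0.001, 0, 0.009, 0, 0, 0, 0.02],
  [-0.001, 0, 0.009, 0, 0, 0, 0.02],
  [0, 0, 0.005, 0, 0, 0, 0.02],
  [0, 0, 0, 0, 0, 0, 0.02],
])

```text
clock: 15.25
position: [462.5, 404.6, 139.4]
tcp_rot: [[0.141, -0.99, -0.001], [-0.99, -0.141, -0.002], [0.002, 0.002, -1.0]]
ft_force: [0.1, 0.3, -1.5]
gripper_width: 25.5
```

```bash
python3 plan.py '[[461,407,138.5,-1.425,0.02,2]]'
```

```text
t 15.25 p [462.5 404.6 139.4] a -1.429 w 25.5 F [ 0.1  0.3 -1.5]
[[-0.001, 0.001, 0.0, 0.001, -0.001, -0.002, 0.02], [-0.001, 0.001, 0.0, 0.001, -0.001, -0.002, 0.02]]
```

About 1 mm above contact; lower until it touches, then release.

step_arm([
  [0, 0, 0.001, 0, 0, 0, 0.02],
  [0, 0, 0.001, 0, 0, 0, 0.02],
  [0, 0, 0, 0, 0, 0, 0.02],
])

```text
clock: 15.55
position: [463.1, 405.0, 138.7]
tcp_rot: [[0.142, -0.99, -0.0], [-0.99, -0.142, -0.001], [0.001, 0.0, -1.0]]
ft_force: [-0.5, 0.4, -1.8]
gripper_width: 25.8
```

step_arm([
  [0, 0, 0, 0, 0, 0, 0.035],
  [0, 0, 0, 0, 0, 0, 0.06],
  [0, 0, 0, 0, 0, 0, 0.09],
  [0, 0, 0, 0, 0, 0, 0.09],
  [0, 0, 0, 0, 0, 0, 0.09],
  [0, 0, 0, 0, 0, 0, 0.09],
  [0, 0, 0, 0, 0, 0, 0.09],
  [0, 0, 0, 0, 0, 0, 0.09],
])

```text
clock: 16.35
position: [464.4, 405.7, 140.6]
tcp_rot: [[0.141, -0.99, 0.004], [-0.99, -0.141, 0.001], [-0.0, -0.004, -1.0]]
ft_force: [-0.1, -0.3, 0.3]
gripper_width: 86.4
```

```bash
python3 plan.py
```

```text
t 16.35 p [464.4 405.7 140.6] a -1.429 w 86.4 F [-0.1 -0.3  0.3]
```

Retreat up and then away, so the top camera sees the pad.

step_arm([
  [0, 0, -0.01, 0, 0, 0, 0.09],
  [0, 0, -0.03, 0, 0, 0, 0.09],
  [0, 0, -0.04, 0, 0, 0, 0.09],
  [0, 0, -0.04, 0, 0, 0, 0.09],
  [0.02, 0, -0.02, 0, 0, 0, 0.09],
  [0.04, 0, 0, 0, 0, 0, 0.09],
  [0.04, 0, 0, 0, 0, 0, 0.09],
  [0.04, 0, 0, 0, 0, 0, 0.09],
  [0.04, 0, 0, 0, 0, 0, 0.09],
  [0.04, 0, 0, 0, 0, 0, 0.09],
  [0.02, 0, 0, 0, 0, 0, 0.09],
  [0, 0, 0, 0, 0, 0, 0.09],
])

```text
clock: 17.55
position: [499.5, 160.6, 296.7]
tcp_rot: [[0.145, -0.989, 0.016], [-0.989, -0.145, 0.003], [-0.0, -0.016, -1.0]]
ft_force: [-0.0, 1.2, -0.6]
gripper_width: 89.8
```

step_arm([
  [0.03, -0.01, 0, 0, 0, 0, 0.09],
  [0.04, -0.01, 0, 0, 0, 0, 0.09],
  [0.04, -0.01, 0, 0, 0, 0, 0.09],
  [0.04, -0.01, 0, 0, 0, 0, 0.09],
  [0.04, -0.01, 0, 0, 0, 0, 0.09],
  [0.04, -0.01, 0, 0, 0, 0, 0.09],
  [0.02, 0, 0, 0, 0, 0, 0.09],
  [0, 0, 0, 0, 0, 0, 0.09],
])

```text
clock: 18.35
position: [600.4, -78.9, 302.4]
tcp_rot: [[0.153, -0.988, 0.023], [-0.988, -0.153, 0.006], [-0.002, -0.024, -1.0]]
ft_force: [0.1, -0.2, -0.6]
gripper_width: 90.1
```

```bash
python3 plan.py
python3 - <<'E'
from h import *
f=env.grab_frame("top")["image"];g=env.grab_frame("side")["image"]
a=cv2.resize(f[215:305,140:220],None,fx=5,fy=5,interpolation=2)
b=cv2.resize(g[230:375,260:375],None,fx=3.4,fy=3.4,interpolation=2)
c=np.zeros((500,800,3),np.uint8);c[:450,:400]=a;c[:b.shape[0],400:400+b.shape[1]]=b
cv2.imwrite("pics/c8.png",c[:,:,::-1])
E
```

```text
t 18.35 p [600.4 -78.9 302.4] a -1.417 w 90.1 F [ 0.1 -0.2 -0.6]
```

View pics/c8.png

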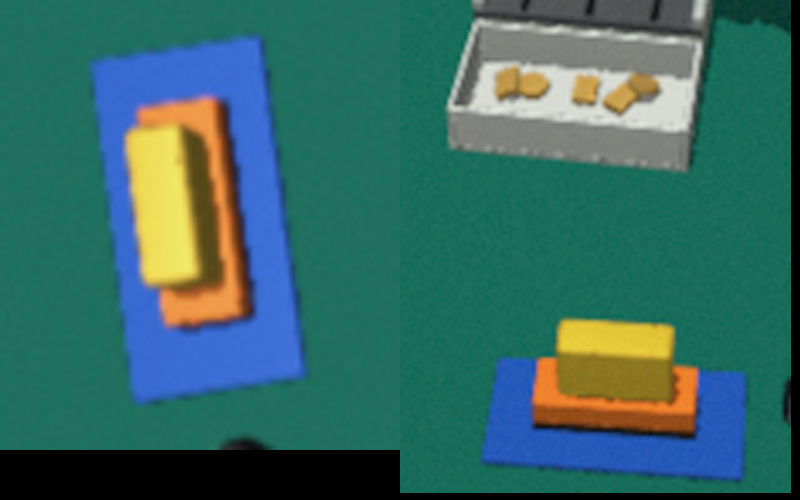

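The scraper stands upright, centred and lined up with the pad. All five offcuts are in the tray (crop, near 508,83; 535,85; 586,90; 622,97; 643,87).

```bash
python3 -c "
from workcell import env
s=env.sense();print(s['clock'],abs(s['dq']).max());print(env.job_done())"
```

```text
18.45 0.019839288686669055
the job is handed in; nothing more can be done
None
```

The job is done and handed in at about 18.5 s of the 62 s allowed. I took the smaller scraper from the blue pad and wiped all five offcuts into the tray in two strokes, three and then two. I then set it back on the pad, let go and moved the gripper clear.

- **Offcuts:** the last pictures show all five lying in the tray.
- **Scraper:** it stands upright and lined up with the pad. At release the gripper was within about 5 mm of the measured pad centre and 0.01 rad of its angle.
- **Forces and bystanders:** wrist force readings stayed at about 3 N or less. I saw no bystander move in the pictures; I didn't measure their positions at the end.
- **Disagreements:** the measured grip top was about 76 mm against 78 mm expected, within the calibration error. Tool height drifted up to 18 mm and tilt up to 0.03 rad on long moves; I corrected both before each stroke and before placing.

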